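Set the selector wheel to the cross and tug-test its push-fit knob

TASK

A spray can is standing in front of the leaning selector box: move it out of the way, standing upright on free bench at least 20 cm from the middle of the box. Then turn the box's black knob until the sector with the raised cross shows whole in the window, and with it there give the knob a straight pull outward, along its shaft, of about 12 N for about a second (never as much as 20 N) to confirm that it is still snapped on. Ease it back, let go leaving the cross in the window, and do not shift or upset the bottle, tub, heat gun and pliers around the work.

Things in the scene. Friction and masses are not known exactly. Their poses are not given: they have to be found in the camera images.
- selector: Fixed grey selector box. Origin: on the bench, 105 mm under the centre of its cover's outer face; z up. The flat cover (180 mm along the slope, 170 wide) leans 40 degrees towards the robot: outward normal (-0.643, 0, 0.766), up the slope (0.766, 0, 0.643) in the box's frame. Box spans x -70..120, y -85..85 mm; height 47 mm at the cover's front edge, 165 at its back.
- sector_wheel (a joint): Turn (rad) of the white wheel behind the cover and of its knob, about the cover's centre normal; counter-clockwise positive seen facing the cover; stops at -0.4 and 6.68. At 0 and at 6.283 the raised cross is centred in the window; within 0.15 it shows whole. Light friction (0.05 N m), stays where left. Six sectors: five have 18 mm round studs, one the 22 mm cross.
- snap_knob (a joint): How far the knob has been pulled out along its shaft (m); 0 at rest, stop at 0.022. It springs back. The pull needed is 0.3 N plus 1.2 N per mm: 12 N is about 9.8 mm, 20 N about 16.5 mm.
- knob_grip (a point): Middle of the black knob's bar, where to grip, on the wheel's axis, 30 mm out from the cover. Bar 65 mm long, 18 wide, 28 high along the axis, its underside 16 mm off the cover (below it an 18 mm neck and a 34 mm wide, 3 mm high bushing). Its pointed end with a white line points to the cross. z is the cover's outward normal; x runs along the bar to the pointed end (up the slope at wheel 0).
- cross_mark (a point): Point of the wheel over the centre of the raised cross, 52 mm from the axis, in the plane of the cover's outer face.
- window (a point): Centre of the window, a 38 mm square opening with a dark bezel in the upper half of the cover, 52 mm up the slope from the wheel's axis, in the plane of the cover's outer face.
- spray_can: Upright aerosol can with an orange and black label and a black cap, 61 mm diameter, 184 mm high, about 0.36 kg, loose, standing in front of the box. Origin: centre of its underside, z up. The cap is 31 mm wide, from 152 mm to 184 mm above the bench, and may be gripped; the shoulder below it starts at 152 mm.
- spout_bottle: Bystander: upright loose bottle with a red pointed spout, 64 mm diameter, 198 mm high, beside the box. Origin: centre of its underside.
- clear_tub: Bystander: clear open tub with spare parts, 83 x 108 x 50 mm (x, y, z), beside the box. Origin: centre of its underside.
- heat_gun: Bystander: small red heat gun lying down, 41 x 134 x 50 mm. Origin: centre of its underside, long along its y.
- pliers: Bystander: red-handled pliers lying down, 173 x 45 x 13 mm. Origin: centre of its underside, long along its x.
Things that resemble listed ones, but are neither listed nor needed, are in the scene too. Leave any turquoise look-alike of the spray_can alone.

How it is judged:
By the outcome, as a careful person would: the job done as asked, in the order asked, and still so for the second after the job is handed in, with the robot touching nothing.
It also fails if it takes over 64 s, if anything falls off the work surface, if the arm or the gripper's body presses on something with over 40 N, if the wrist force passes 120 N, or if a joint passes its speed limit or range.

ROBOT

A 6-joint arm with a two-finger parallel gripper is mounted at the origin on a cart in front of the work surface, level with it; the furniture and walls round the work are solid. World frame = base frame: x ahead of the robot, y to its left, z up, the work surface at z = 0. Lengths are in m, angles in rad, forces in N, time in s.
With the tool pointing down it reaches from about 0.3 to 0.875 m from the base axis. Payload 4.2 kg.
Tool frame: the origin (TCP) lies at the very end of the fingers, on their centre line; the grasp point (between the pads) lies tcp_to_grasp behind it (tcp_to_grasp is the distance from the TCP to the grasp point, in m); z points along the fingers, y is the line along which they close (so a half turn about z gives the same grasp; the last joint's range is limited). The gripper opens to 85 mm and grips with 20 to 120 N. Pads are 22 mm wide; open, the fingers measure 114 mm over their backs; the gripper's body (76 mm by 85 mm) begins 54 mm behind the grasp point. The pads swing forward as they close: fully open they stand 13 mm farther back than shut.
Start: joints at [-1.244, 0.32, 1.565, -0, 1.257, -0.02], TCP at [0.195, -0.541, 0.231] pointing down, gripper open.
Joint ranges: [-3.11, 3.11], [-0.84, 2.01], [0.21, 2.61], [-1.34, 4.49], [0.05, 2.63], [-2.56, 2.56]. Speed limits (rad/s): [2.57, 2.57, 3.14, 3.14, 3.14, 3.14].

INTERFACE

Orientations are given as a rotation vector (axis times angle).
In Python, from workcell import read_state, read_camera, get_calibration, close_job, find_in, regions_of, tcp_to_grasp gives the robot as it stands. The module is installed in compiled form; this text tells all that it offers.
- The arm moves only by the tool jog_arm, never from a script. Its argument "plan" is one flat list of numbers, 5 for each row, row after row: the finger opening in m, from 0 to 0.0854, then the shift along the tool's x, y, z in m, then the turn about the tool's z in rad. In form: [hand, tx, ty, tz, yaw, hand, tx, ty, tz, yaw, ...]. A call has 1 to 20 rows; each row is the pose to reach, as a shift and turn from the pose commanded when the call began, along the tool's axes at that moment; what a row does not reach only later rows make up. A row lasts 1/8 s, in which the tool goes at most 62.5 mm and 10.7 degrees, less where a joint would pass 70% of its speed; a pose out of reach is approached as far as the arm can. A call with a gripper value outside its range is refused whole. The fingers move at their own pace and stop on an object; the grip force is fixed at half the most. Time passes only in rows, so rows that repeat a pose let the fingers close. It gives the time, the measured TCP pose, the force, the opening and the grip force at its end, in the units of the state.
- read_state(): the state, without advancing time (a new reading comes with each control period).
- read_camera(name): name is "scene" or "top" or "wrist"; returns (picture, depth): 480x640x3 uint8, blue, green, red; 480x640 float32, m along the optical axis (not along the pixel's ray), 0 where there is no reading.
- get_calibration(name): a dict with "fx", "fy", "cx", "cy" (pixels), "T" (4x4, takes a point from camera to world coordinates). Camera axes: x right, y down, z forward; pixel columns grow to the right and rows downward; lengths in m; the calibration is good to about 2 mm. A picture is of the moment at which its call begins: read the wrist's pose just before it. get_calibration takes no time and is no camera call; for the wrist camera it gives the pose at the moment of the call.
- close_job(): hands the job in; it is judged then, once.
Trained networks look in the newest picture that a camera, given by its name, has taken for a name from the list of things; names that differ only in an ending like _2 or _b are one class to them, and where a whole thing is asked for, a point or a joint stands for the part that bears it (a point fixed in the world has none). Each returns a list of dicts, best first, with "score" (0 to 1); they miss things now and then, are a little off and sometimes report something else, mostly with a low value. They report only what shows in the picture. A call takes as long as a camera call. They do not tell look-alikes from the thing itself.
- find_in(camera, thing): "centre" ([column, row] in pixels, amid what is visible of it).
- regions_of(camera, thing): "pixels" (480x640 bool, what is visible of it) and "centre" ([column, row] in pixels, amid what is visible of it).
The state is a dict: "clock": time; "q": joint angles; "joint_vel": joint speeds; "tau": joint torques, N m; "position": TCP position; "ee_rot": TCP orientation; "force": force on the tool from outside, world axes, zero at the start; "torque": the same for the moment, N m; "grip_width": opening from 0.0 (shut) to 1.0 (fully open); "grasp_force": force on a finger pad.
Only numpy, scipy, OpenCV 4.12 (cv2) and the standard library are available. Lean on these libraries where they do the work, as an engineer would, in place of code of your own. Each camera call takes 0.05 s, during which the arm holds its last target. There are 200 camera calls.

## Working session

There is one attempt and no reset: what is moved stays moved. The work goes in short steps, Python scripts to look and compute and a tool call to move; the robot and the scene stay as the last step left them, time stands still between calls to the robot, and variables do not carry over. Pictures are saved under pics/ and viewed, at most 10 in all, crops included, and the job is handed in when it is done.

Besides the shell and the picture viewer there is one more tool, called by a JSON object that holds its "fn" and its "kwargs". jog_arm: Moves the arm, as the interface text tells. Its arguments: {"type":"object","properties":{"plan":{"type":"array"}},"required":["plan"]}

```bash
mkdir -p pics; cat > h.py <<'E'
import numpy as np, cv2
from scipy.spatial.transform import Rotation as R
from workcell import *
def pts(cam,depth,mask=None):
    c=get_calibration(cam); v,u=np.nonzero((depth>0)&(mask if mask is not None else True))
    z=depth[v,u]; p=np.c_[(u-c['cx'])/c['fx']*z,(v-c['cy'])/c['fy']*z,z]
    return p@c['T'][:3,:3].T+c['T'][:3,3]
def proj(cam,P):
    c=get_calibration(cam); p=(np.atleast_2d(P)-c['T'][:3,3])@c['T'][:3,:3]
    return np.c_[p[:,0]/p[:,2]*c['fx']+c['cx'],p[:,1]/p[:,2]*c['fy']+c['cy']]
E
python3 - <<'E'
from h import *
s=read_state(); print({k:np.round(v,3) for k,v in s.items()}, tcp_to_grasp)
for cam in("scene","top"):
    im,d=read_camera(cam); cv2.imwrite(f"pics/{cam}0.png",im); np.save(f"{cam}0.npy",d)
    for t in ["selector","knob_grip","spray_can","spout_bottle","clear_tub","heat_gun","pliers"]:
        for r in regions_of(cam,t)[:3]:
            P=pts(cam,d,r['pixels'])
            if len(P): print(cam,t,round(r['score'],2),np.round(r['centre']),np.round(np.percentile(P,[3,50,97],axis=0),3).tolist())
E
```

```text
{'clock': np.float64(0.0), 'q': array([-1.244,  0.32 ,  1.566, -0.   ,  1.257, -0.02 ]), 'joint_vel': array([ 0.   ,  0.001,  0.   , -0.001,  0.001, -0.001]), 'tau': array([ 0.0000e+00, -4.1553e+01, -2.3416e+01, -0.0000e+00,  8.0000e-03,
       -0.0000e+00]), 'position': array([ 0.195, -0.54 ,  0.23 ]), 'ee_rot': array([-3.093, -0.542,  0.   ]), 'force': array([ 0.161, -0.096, -0.324]), 'torque': array([-0.033, -0.032,  0.004]), 'grasp_force': np.float64(0.0), 'grip_width': np.float64(1.002)} 0.0187
scene selector 0.88 [298. 234.] [[0.54, -0.06, 0.009], [0.61, 0.041, 0.103], [0.695, 0.103, 0.159]]
scene knob_grip 0.84 [310. 232.] [[0.558, 0.005, 0.112], [0.578, 0.029, 0.135], [0.599, 0.047, 0.155]]
scene spray_can 0.91 [344. 265.] [[0.445, 0.034, 0.014], [0.464, 0.058, 0.101], [0.492, 0.07, 0.185]]
scene spray_can 0.71 [389. 285.] [[0.329, 0.024, 0.01], [0.35, 0.05, 0.104], [0.38, 0.062, 0.185]]
scene spout_bottle 0.9 [357. 214.] [[0.514, -0.151, 0.009], [0.534, -0.125, 0.096], [0.567, -0.109, 0.185]]
scene clear_tub 0.76 [255. 299.] [[0.564, 0.139, 0.001], [0.615, 0.198, 0.027], [0.
[... 426 characters left out ...]
op knob_grip 0.7 [279. 224.] [[0.559, -0.003, 0.115], [0.58, 0.021, 0.14], [0.605, 0.044, 0.156]]
top spray_can 0.92 [276. 278.] [[0.446, 0.008, 0.048], [0.47, 0.032, 0.137], [0.499, 0.062, 0.185]]
top spray_can 0.6 [201. 273.] [[0.465, 0.169, 0.017], [0.489, 0.186, 0.132], [0.518, 0.218, 0.185]]
top spout_bottle 0.83 [362. 243.] [[0.514, -0.17, 0.025], [0.538, -0.137, 0.107], [0.571, -0.112, 0.194]]
top clear_tub 0.64 [204. 217.] [[0.569, 0.142, -0.002], [0.617, 0.197, 0.018], [0.665, 0.25, 0.047]]
top heat_gun 0.61 [406. 332.] [[0.336, -0.3, 0.026], [0.354, -0.234, 0.035], [0.37, -0.184, 0.053]]
top pliers 0.6 [213. 342.] [[0.262, 0.17, 0.004], [0.343, 0.188, 0.011], [0.413, 0.214, 0.016]]
```

View pics/top0.png

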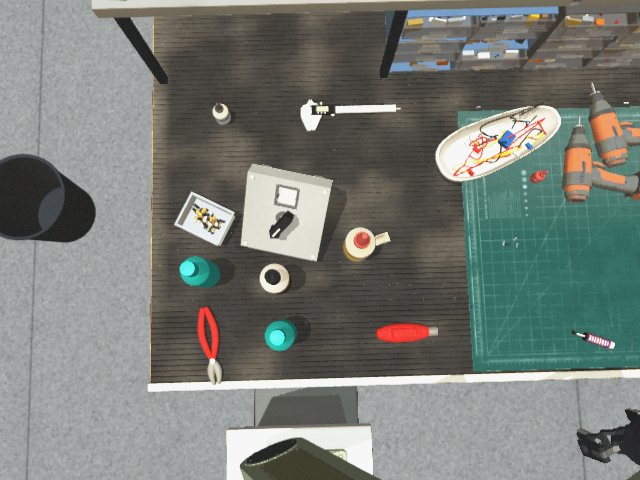

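View pics/scene0.png

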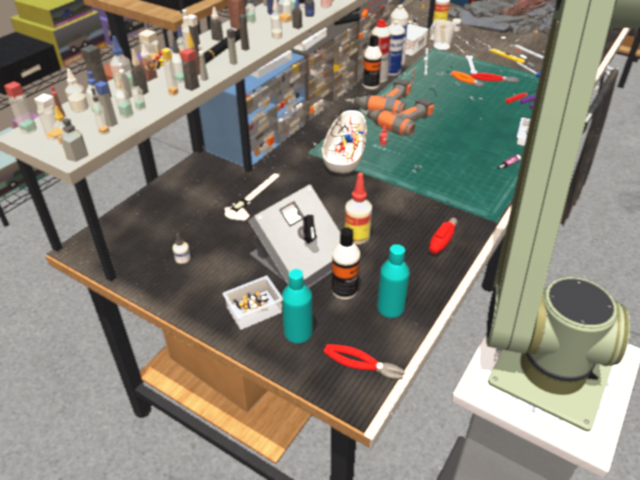

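Spray can (orange label, black cap) is at about (276,278) in the top view; turquoise look-alikes are at (200,272) and (281,335). The knob's bar is at (281,224) and the window at (287,195). I'll fit the cover and rectify it.

```bash
cat >> h.py <<'E'
def boxpose(d,cam="top",region=None):
    """fit cover plane + yaw; returns R (columns: normal basis x=upslope,y,z=normal) and samples"""
    P=pts(cam,d,region)
    best=None
    rng=np.random.default_rng(0)
    for _ in range(300):
        a=P[rng.choice(len(P),3,False)]; n=np.cross(a[1]-a[0],a[2]-a[0]); l=np.linalg.norm(n)
        if l<1e-5: continue
        n/=l; n*=np.sign(n[2]); inl=abs((P-a[0])@n)<.003
        if (best is None or inl.sum()>best.sum()) and abs(n[2]-.766)<.1: best=inl
    Q=P[best]; c=Q.mean(0); n=np.linalg.svd(Q-c)[2][2]; n*=np.sign(n[2]); return Q,c,n
def rectify(cam,im,O,U,L,k=4,h=.1,off=0):
    """picture of plane O+a*U+b*L (rows: up, columns: left->right = -L)"""
    w=h
    cor=np.array([O+U*a-L*b for a,b in((h,-w),(h,w),(-h,w),(-h,-w))])
    s=int(2*h*1000*k)
    M=cv2.getPerspectiveTransform(proj(cam,cor).astype(np.float32),np.float32([[0,0],[s,0],[s,s],[0,s]]))
    return cv2.warpPerspective(im,M,(s,s),flags=cv2.INTER_CUBIC)
E
python3 - <<'E'
from h import *
im,d=read_camera("top"); r=regions_of("top","selector")[0]
Q,c,n=boxpose(d,"top",r['pixels'])
yaw=np.arctan2(-n[1],-n[0]); print("n",n,"tilt",np.degrees(np.arccos(n[2])),"yaw",yaw,len(Q))
L=np.array([-np.sin(yaw),np.cos(yaw),0]); U=np.cross(L,n)
rect=cv2.minAreaRect(np.c_[(Q-c)@U,(Q-c)@L].astype(np.float32)*1000); print(rect)
e=np.c_[(Q-c)@U,(Q-c)@L]; lo,hi=np.percentile(e,[.5,99.5],axis=0); O=c+U*(lo+hi)[0]/2+L*(lo+hi)[1]/2
print("extent",hi-lo,"O",O)
np.savez("box.npz",O=O,U=U,L=L,n=n)
# knob, can detail
for t in("knob_grip","spray_can","spout_bottle"):
    r=regions_of("top",t)[0]; P=pts("top",d,r['pixels'])
    if t=="knob_grip":
        q=np.c_[(P-O)@U,(P-O)@L,(P-O)@n]; m=q[:,2]>.035; print("knob",m.sum(),cv2.minAreaRect(q[m,:2].astype(np.float32)*1000))
    else:
        m=P[:,2]>P[:,2].max()-(.02); print(t,np.round((P[m].min(0)+P[m].max(0))/2,4),np.round(P[m].max(0)-P[m].min(0),3))
a=rectify("top",im,O,U,L,4)[:600,:800]; ims,ds=read_camera("scene"); b=rectify("scene",ims,O,U,L,4)
cv2.imwrite("pics/rect.png",cv2.resize(np.hstack([rectify("top",im,O,U,L,4),b]),(800,400)))
E
```

```text
Traceback (most recent call last):
IndexError: list index out of range
```

```bash
cat >> h.py <<'E'
def reg(cam,t):
    for _ in range(4):
        im,d=read_camera(cam); r=regions_of(cam,t)
        if r: return im,d,r[0]['pixels']
E
cat > m.py <<'E'
from h import *
im,d,r=reg("top","selector")
Q,c,n=boxpose(d,"top",r)
yaw=np.arctan2(-n[1],-n[0]); print("n",n,"tilt",np.degrees(np.arccos(n[2])),"yaw",yaw,len(Q))
L=np.array([-np.sin(yaw),np.cos(yaw),0]); U=np.cross(L,n)
e=np.c_[(Q-c)@U,(Q-c)@L]; print(cv2.minAreaRect(e.astype(np.float32)*1000))
lo,hi=np.percentile(e,[.5,99.5],axis=0); O=c+U*(lo+hi)[0]/2+L*(lo+hi)[1]/2
print("extent",hi-lo,"O",O)
np.savez("box.npz",O=O,U=U,L=L,n=n)
for t in("knob_grip","spray_can","spout_bottle"):
    im,d,r=reg("top",t); P=pts("top",d,r)
    if t=="knob_grip":
        q=np.c_[(P-O)@U,(P-O)@L,(P-O)@n]; m=q[:,2]>.035; print("knob",m.sum(),cv2.minAreaRect(q[m,:2].astype(np.float32)*1000))
    else:
        m=P[:,2]>P[:,2].max()-(.02); print(t,np.round((P[m].min(0)+P[m].max(0))/2,4),np.round(P[m].max(0)-P[m].min(0),3))
ims,ds=read_camera("scene")
cv2.imwrite("pics/rect.png",cv2.resize(np.hstack([rectify("top",im,O,U,L,4),rectify("scene",ims,O,U,L,4)]),(800,400)))
E
python3 m.py
```

```text
n [-0.62636815  0.15067526  0.76482672] tilt 40.1084215026359 yaw -0.23606857982404775 4923
((-3.2863540649414062, 0.7182388305664062), (170.3823699951172, 183.3902130126953), 89.91600799560547)
extent [0.17966468 0.16823785] O [0.60050821 0.01697131 0.10540431]
knob 261 ((0.9703311920166016, -1.4639816284179688), (22.92223358154297, 63.53083419799805), 56.43828582763672)
spray_can [0.4735 0.0366 0.1786] [0.027 0.027 0.019]
spout_bottle [ 0.545  -0.1418  0.1894] [0.014 0.013 0.02 ]
```

View pics/rect.png

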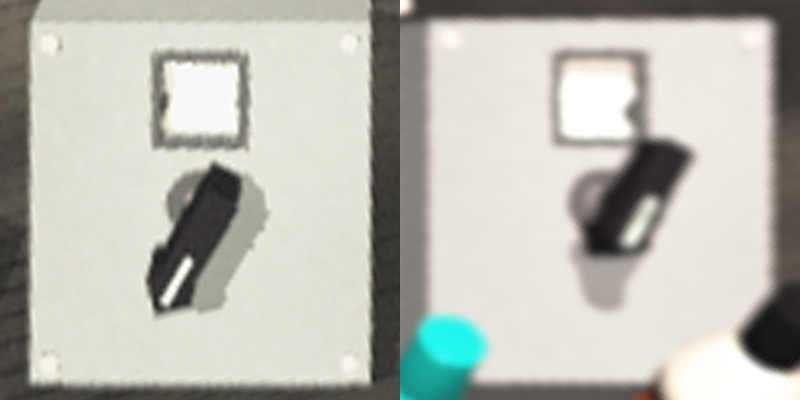

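Rectified (2 px/mm): window centre at (200,100) as expected, knob's white-line end at (175,283), i.e. down-left, so the wheel is at about +150° (2.65 rad). It needs a clockwise turn to 0. First I'll move above the can.

```bash
cat >> h.py <<'E'
def tool(*targets):
    s=read_state(); M=R.from_rotvec(s['ee_rot']).as_matrix()
    print("t",round(float(s['clock']),2),"pos",np.round(s['position'],4),"xang",round(float(np.arctan2(M[1,0],M[0,0])),3),"q",np.round(s['q'],2),"F",np.round(s['force'],1))
    for t in targets: print(np.round(t,4),"->",np.round((np.array(t)-s['position'])@M,4))
E
python3 -c "
from h import *
tool([.4735,.0366,.23],[.4735,.0366,.157])"
```

```text
t 1.35 pos [ 0.1954 -0.5408  0.2313] xang 0.347 q [-1.24  0.32  1.56  0.    1.26 -0.02] F [-0.3  0.4 -0.6]
[0.4735 0.0366 0.23  ] -> [ 0.4577 -0.4485  0.0013]
[0.4735 0.0366 0.157 ] -> [ 0.4577 -0.4485  0.0743]
```

{"fn": "jog_arm", "kwargs": {"plan": [0.085, 0.458, -0.4485, 0, 0, 0.085, 0.458, -0.4485, 0, 0, 0.085, 0.458, -0.4485, 0, 0, 0.085, 0.458, -0.4485, 0, 0, 0.085, 0.458, -0.4485, 0, 0, 0.085, 0.458, -0.4485, 0, 0, 0.085, 0.458, -0.4485, 0, 0, 0.085, 0.458, -0.4485, 0, 0, 0.085, 0.458, -0.4485, 0, 0, 0.085, 0.458, -0.4485, 0, 0, 0.085, 0.458, -0.4485, 0, 0, 0.085, 0.458, -0.4485, 0, 0, 0.085, 0.458, -0.4485, 0, 0, 0.085, 0.458, -0.4485, 0, 0, 0.085, 0.458, -0.4485, 0, 0]}}

```text
clock: 3.22
position: [0.4735, 0.0357, 0.2315]
ee_rot: [3.095, 0.539, 0.0]
force: [0.2, 1.1, -0.3]
grip_width: 0.992
grasp_force: 0.0
```

```bash
python3 -c "
from h import *
im,d=read_camera('wrist'); P=pts('wrist',d)
m=(P[:,2]>.165)&(P[:,2]<.19)&(abs(P[:,0]-.4735)<.035)&(abs(P[:,1]-.0366)<.035); q=P[m]
print(m.sum(),np.round((q.min(0)+q.max(0))/2,4) if m.any() else '',np.round(np.ptp(q,axis=0),3) if m.any() else '')
tool([.4735,.0366,.23],[.4735,.0366,.157])
"
```

```text
3312 [0.4727 0.0392 0.1761] [0.03  0.029 0.022]
t 3.27 pos [0.4735 0.0359 0.2314] xang 0.345 q [ 0.05  0.16  1.78 -0.    1.2   1.28] F [-0.2  0.6 -0.2]
[0.4735 0.0366 0.23  ] -> [ 0.0002 -0.0007  0.0014]
[0.4735 0.0366 0.157 ] -> [ 0.0002 -0.0007  0.0744]
```

{"fn": "jog_arm", "kwargs": {"plan": [0.085, 0, -0.0015, 0.04, 0, 0.085, 0, -0.0015, 0.074, 0, 0.085, 0, -0.0015, 0.074, 0, 0.025, 0, -0.0015, 0.074, 0, 0.025, 0, -0.0015, 0.074, 0, 0.025, 0, -0.0015, 0.074, 0, 0.025, 0, -0.0015, 0.074, 0, 0.025, 0, -0.0015, 0.074, 0, 0.02, 0, -0.0015, 0.074, 0, 0.02, 0, -0.0015, 0.074, 0]}}

```text
clock: 4.53
position: [0.4739, 0.0382, 0.1586]
ee_rot: [3.094, 0.542, 0.004]
force: [-1.1, -0.3, 6.4]
grip_width: 0.318
grasp_force: 59.5
```

{"fn": "jog_arm", "kwargs": {"plan": [0.02, 0, 0, -0.03, 0, 0.02, 0, 0, -0.07, 0, 0.02, -0.03, 0.04, -0.07, 0, 0.02, -0.06, 0.08, -0.07, 0, 0.02, -0.088, 0.115, -0.07, 0, 0.02, -0.094, 0.155, -0.07, 0, 0.02, -0.098, 0.2, -0.07, 0, 0.02, -0.102, 0.245, -0.07, 0, 0.02, -0.106, 0.29, -0.07, 0, 0.02, -0.109, 0.32, -0.07, 0, 0.02, -0.109, 0.32, -0.07, 0, 0.02, -0.109, 0.32, -0.05, 0, 0.02, -0.109, 0.32, -0.03, 0, 0.02, -0.109, 0.32, -0.015, 0, 0.02, -0.109, 0.32, -0.007, 0, 0.02, -0.109, 0.32, -0.003, 0, 0.02, -0.109, 0.32, -0.001, 0, 0.02, -0.109, 0.32, -0.001, 0]}}

```text
clock: 6.78
position: [0.4798, -0.3001, 0.1588]
ee_rot: [3.094, 0.542, 0.001]
force: [0.5, 0.6, -3.2]
grip_width: 0.317
grasp_force: 60.3
```

```bash
python3 -c "
from h import *
tool([.48,-.30,.157])
im,d=read_camera('scene'); cv2.imwrite('pics/s1.png',im[150:400,200:540])
"
```

```text
t 6.78 pos [ 0.4798 -0.3001  0.1588] xang 0.347 q [-0.58  0.36  1.7  -0.    1.08  0.64] F [ 0.5  0.6 -3.2]
[ 0.48  -0.3    0.157] -> [ 0.0002 -0.      0.0018]
```

View pics/s1.png

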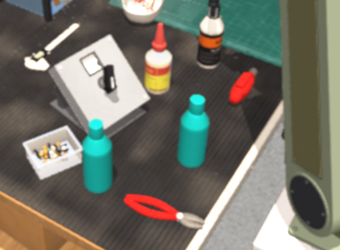

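The can hangs upright at (208,40) in the crop, on free bench clear of the bottle and heat gun. I'll set it down and release.

{"fn": "jog_arm", "kwargs": {"plan": [0.02, 0, 0, 0.001, 0, 0.02, 0, 0, 0.002, 0, 0.02, 0, 0, 0.002, 0, 0.035, 0, 0, 0.002, 0, 0.05, 0, 0, 0.001, 0, 0.07, 0, 0, 0, 0, 0.085, 0, 0, 0, 0, 0.085, 0, 0, 0, 0, 0.085, 0, 0, 0, 0, 0.085, 0, 0, -0.03, 0, 0.085, 0, 0, -0.07, 0, 0.085, 0, 0, -0.13, 0, 0.085, 0, 0, -0.14, 0, 0.085, 0, 0, -0.14, 0]}}

```text
clock: 8.57
position: [0.4795, -0.2999, 0.2987]
ee_rot: [3.094, 0.542, 0.001]
force: [-0.1, -0.1, -1.3]
grip_width: 0.995
grasp_force: 0.0
```

```bash
cat > k.py <<'E'
from h import *
b=np.load("box.npz"); O,U,L,n=b['O'],b['U'],b['L'],b['n']
def K(u,l,h): return O+u*U+l*L+h*n
E
python3 -c "
from k import *
r=None
im,d=read_camera('top'); P=pts('top',d); m=(np.hypot(P[:,0]-.48,P[:,1]+.30)<.05)&(P[:,2]>.16)&(P[:,2]<.2); q=P[m]; print('can',m.sum(),q.min(0),q.max(0))
O=O; print('O',O,'U',U,'L',L)
# start prong: 193 deg radius 36 etc
tool(K(-.05,0,.12))
"
```

```text
can 19 [ 0.47085285 -0.31230614  0.16448392] [ 0.49426216 -0.28852289  0.18678235]
O [0.60050821 0.01697131 0.10540431] U [ 0.74361423 -0.17887925  0.64423605] L [0.23388206 0.97226497 0.        ]
t 8.62 pos [ 0.479  -0.2996  0.2973] xang 0.347 q [-0.58  0.27  1.47 -0.    1.4   0.64] F [-1.6  0.6 -0.5]
[0.4882 0.044  0.165 ] -> [ 0.1255 -0.3198  0.1326]
```

Can stands upright at (0.482,-0.300). Now the knob: fingers closed as a prong, yaw aligned to the box, to a start point below the pointed end.

```bash
python3 -c "
from k import *
S=K(-.0556,-.0164,.026); tool(S+[0,0,.1],S)
"
```

```text
t 8.62 pos [ 0.479  -0.2996  0.2973] xang 0.347 q [-0.58  0.27  1.47 -0.    1.4   0.64] F [-1.6  0.6 -0.5]
[0.539  0.0149 0.1895] -> [ 0.1635 -0.2752  0.108 ]
[0.539  0.0149 0.0895] -> [ 0.1636 -0.2751  0.208 ]
```

{"fn": "jog_arm", "kwargs": {"plan": [0.0, 0.03, -0.05, 0.03, 0.12, 0.0, 0.06, -0.1, 0.03, 0.25, 0.0, 0.09, -0.15, 0.03, 0.38, 0.0, 0.12, -0.2, 0.03, 0.5, 0.0, 0.15, -0.25, 0.04, 0.582, 0.0, 0.1635, -0.275, 0.06, 0.582, 0.0, 0.1635, -0.275, 0.108, 0.582, 0.0, 0.1635, -0.275, 0.108, 0.582, 0.0, 0.1635, -0.275, 0.108, 0.582]}}

```text
clock: 9.75
position: [0.5401, 0.014, 0.1907]
ee_rot: [3.12, -0.369, -0.0]
force: [-0.4, 0.1, 0.5]
grip_width: 0.002
grasp_force: 0.0
```

```bash
python3 -c "
from k import *
S=K(-.0556,-.0164,.026); tool(S+[0,0,.1],S)
im,d=read_camera('wrist'); cv2.imwrite('pics/w1.png',im)
print(proj('wrist',np.array([K(0,0,.044),K(.052,0,0)])), np.round(R.from_rotvec(read_state()['ee_rot']).as_matrix(),3).tolist())
"
```

```text
t 9.75 pos [0.5401 0.014  0.1907] xang -0.236 q [ 0.    0.29  1.71 -0.    1.14  1.81] F [-0.4  0.1  0.5]
[0.539  0.0149 0.1895] -> [-0.0012 -0.0006  0.0012]
[0.539  0.0149 0.0895] -> [-0.0012 -0.0006  0.1012]
[[292.142217   207.84259842]
 [288.14140668  50.76326719]] [[0.972, -0.234, 0.002], [-0.234, -0.972, -0.0], [0.002, -0.0, -1.0]]
```

View pics/w1.png

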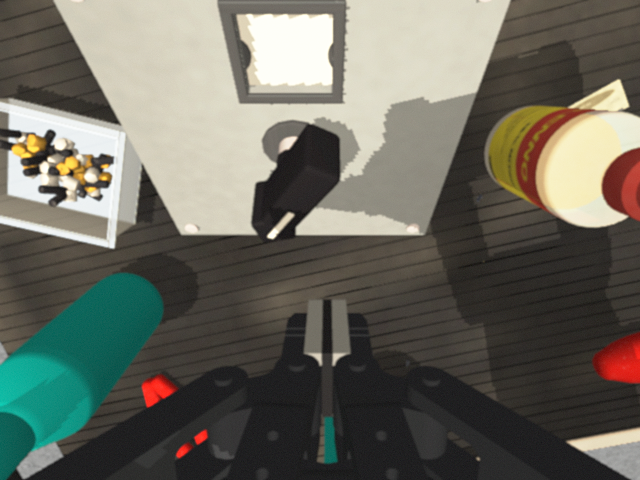

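The window is at (288,50), knob centre about (292,170), pointed end (283,225) at lower left; the prong is below-right of it as planned. Descend and start pushing.

{"fn": "jog_arm", "kwargs": {"plan": [0.0, -0.001, 0, 0.05, 0, 0.0, -0.001, 0, 0.09, 0, 0.0, -0.001, 0, 0.101, 0, 0.0, -0.001, 0, 0.101, 0, 0.0, 0.002, -0.008, 0.0985, 0, 0.0, 0.005, -0.0164, 0.096, 0, 0.0, 0.009, -0.026, 0.093, 0, 0.0, 0.013, -0.0344, 0.0895, 0, 0.0, 0.013, -0.0344, 0.0895, 0]}}

```text
clock: 10.92
position: [0.5595, 0.0456, 0.1016]
ee_rot: [3.12, -0.367, -0.004]
force: [-4.4, -0.2, 1.7]
grip_width: 0.0
grasp_force: 2.2
```

```bash
cat > a.py <<'E'
from k import *
def angle(cam="wrist",save=None):
    im,d=read_camera(cam); P=pts(cam,d); q=np.c_[(P-O)@U,(P-O)@L,(P-O)@n]*1000
    m=(np.hypot(q[:,0],q[:,1])<40)&(q[:,2]>36)&(q[:,2]<47)
    v,u=np.nonzero(d>0); dark=im[v,u].max(1)<60
    s=read_state(); t=s['position']-O; t=np.array([t@U,t@L,t@n])*1000
    m&=dark
    print(cam,m.sum(),'bar',cv2.minAreaRect(q[m,:2].astype(np.float32)) if m.sum()>20 else '','tcp ulh',np.round(t,1),'F',np.round(s['force'],1))
    rc=rectify(cam,im,O+.040*n,U,L,4,.07)
    if save: cv2.imwrite(save,rc)
    return q[m]
E
python3 -c "
from a import *
angle('wrist'); angle('top')
a=rectify('wrist',read_camera('wrist')[0],O+.044*n,U,L,4,.07); cv2.imwrite('pics/r2.png',cv2.resize(np.hstack([a,rectify('top',read_camera('top')[0],O+.044*n,U,L,4,.07)]),(800,400)))
"
```

```text
wrist 11683 bar ((0.8446178436279297, 2.0601844787597656), (31.975603103637695, 66.58763122558594), 8.67076301574707) tcp ulh [-38.   18.2  27. ] F [-4.4  0.8  2.5]
top 9 bar  tcp ulh [-38.1  18.2  27. ] F [-5.9  1.2  2.4]
```

View pics/r2.png

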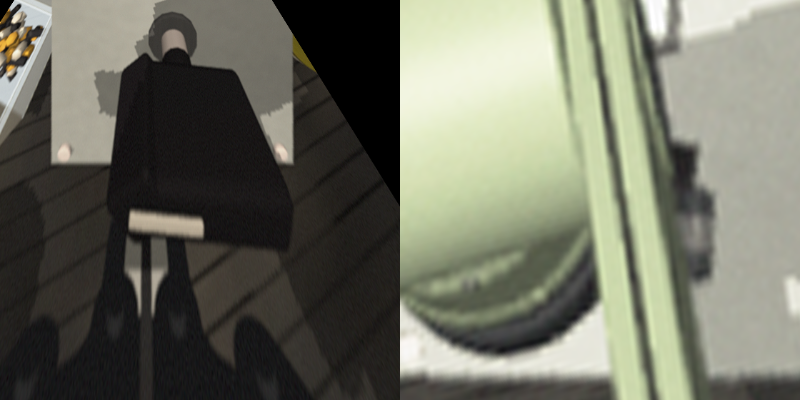

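The bar (about 98° now) follows the prong: its white line is at (165,222) to the left, bar roughly horizontal. Continue around.

{"fn": "jog_arm", "kwargs": {"plan": [0.0, 0.0023, -0.005, -0.002, 0, 0.0, 0.0046, -0.01, -0.0039, 0, 0.0, 0.0065, -0.014, -0.0055, 0, 0.0, 0.0084, -0.018, -0.0071, 0, 0.0, 0.0111, -0.0185, -0.0094, 0, 0.0, 0.0138, -0.019, -0.0116, 0, 0.0, 0.0158, -0.0172, -0.0133, 0, 0.0, 0.0178, -0.0154, -0.015, 0, 0.0, 0.0207, -0.012, -0.0174, 0, 0.0, 0.0207, -0.012, -0.0174, 0]}}

```text
clock: 12.38
position: [0.5857, 0.0529, 0.1197]
ee_rot: [-3.116, 0.369, -0.008]
force: [1.2, 6.9, 2.7]
grip_width: -0.008
grasp_force: 3.3
```

```bash
python3 -c "
from a import *
angle('wrist')
im=read_camera('wrist')[0]; cv2.imwrite('pics/r3.png',np.hstack([rectify('wrist',im,O+.044*n,U,L,3,.065), cv2.resize(im,(390,390))]))
"
```

```text
wrist 5056 bar ((5.723428726196289, 0.9190139770507812), (71.2186508178711, 27.170063018798828), 51.76021194458008) tcp ulh [-8.3 31.4 25.6] F [1.  6.3 2.4]
```

View pics/r3.png

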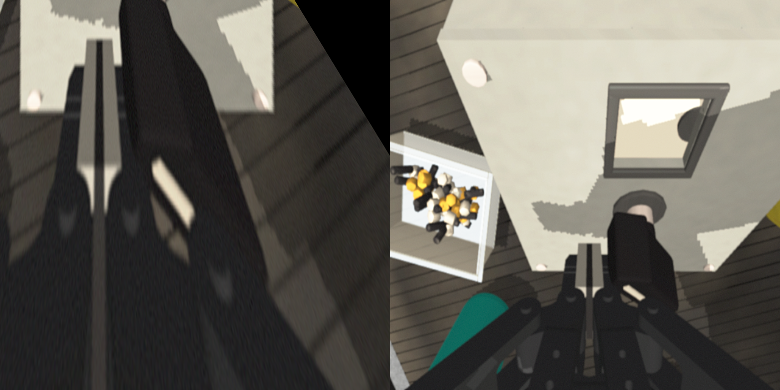

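The prong slipped past the tip: the white-line end (632,295 in the right-hand view) now points down-slope. I'll back off and measure afresh.

{"fn": "jog_arm", "kwargs": {"plan": [0.0, 0, -0.015, 0, 0, 0.0, 0, -0.015, -0.05, 0, 0.0, -0.03, 0.02, -0.08, 0, 0.0, -0.055, 0.04, -0.08, 0, 0.0, -0.055, 0.04, -0.08, 0, 0.0, -0.055, 0.04, -0.08, 0]}}

```text
clock: 13.22
position: [0.5214, 0.0257, 0.1983]
ee_rot: [3.12, -0.368, 0.002]
force: [0.0, -0.7, -0.6]
grip_width: 0.003
grasp_force: 0.0
```

```bash
cat > a.py <<'E'
from k import *
def angle(cam="wrist",pic=None):
    im,d=read_camera(cam); P=pts(cam,d); q=np.c_[(P-O)@U,(P-O)@L,(P-O)@n]*1000
    v,u=np.nonzero(d>0); col=im[v,u].astype(int)
    near=(np.hypot(q[:,0],q[:,1])<40)
    s=read_state(); t=s['position']-O; t=np.array([t@U,t@L,t@n])*1000
    m=near&(q[:,2]>38)&(q[:,2]<48)&(col.max(1)<70)
    w=near&(q[:,2]>22)&(q[:,2]<48)&(col.min(1)>110)
    if m.sum()>20:
        c=q[m,:2].mean(0); ax=np.linalg.svd(q[m,:2]-c,full_matrices=False)[2][0]
        print('bar n',m.sum(),'c',np.round(c,1),'ax deg mod180',np.round(np.degrees(np.arctan2(ax[1],ax[0]))%180,1))
    if w.sum()>3: c=np.median(q[w],0); print('white',w.sum(),np.round(c,1),'ang',np.round(np.degrees(np.arctan2(c[1],c[0])),1))
    print('tcp ulh',np.round(t,1),'F',np.round(s['force'],1),'t',s['clock'])
    if pic: cv2.imwrite(pic,im)
E
python3 -c "
from a import *
angle('wrist','pics/w4.png')
"
```

```text
bar n 3637 c [3.9 0.1] ax deg mod180 33.9
white 505 [ 8.6  8.5 46.5] ang 44.7
tcp ulh [ -0.6  -9.9 121.7] F [-0.8 -0.   0.2] t 13.275
```

View pics/w4.png

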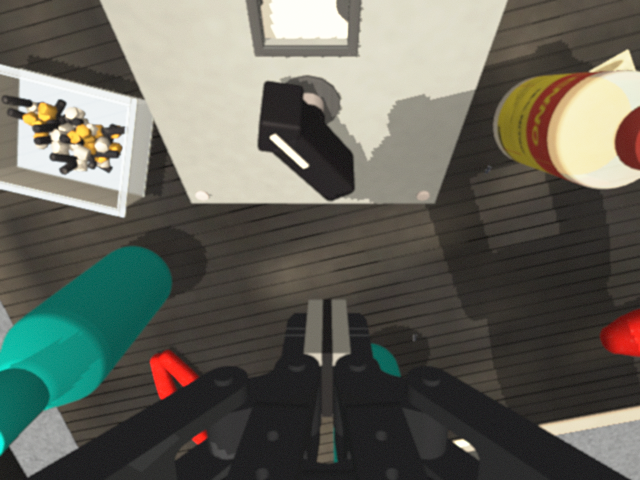

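The bar is in fact at about +34° (white line from (272,137) to (307,167) on the top face, pointed end up-left at (280,95)), so the push worked. Closing the open fingers across it will square it to 0.

```bash
python3 -c "
from a import *
G=K(0,0,.032)-[0,0,.0187]; tool(G+[0,0,.08],G)
"
```

```text
t 13.28 pos [0.5215 0.0257 0.1981] xang -0.235 q [ 0.03  0.26  1.74 -0.    1.14  1.83] F [-0.8 -0.   0.2]
[0.5805 0.0218 0.1912] -> [ 0.0583 -0.0099  0.007 ]
[0.5805 0.0218 0.1112] -> [ 0.0582 -0.0099  0.087 ]
```

{"fn": "jog_arm", "kwargs": {"plan": [0.085, 0.03, -0.005, 0, 0, 0.085, 0.0583, -0.0099, 0.007, 0, 0.085, 0.0583, -0.0099, 0.007, 0, 0.085, 0.0583, -0.0099, 0.05, 0, 0.085, 0.0583, -0.0099, 0.08, 0, 0.085, 0.0583, -0.0099, 0.087, 0, 0.085, 0.0583, -0.0099, 0.087, 0, 0.06, 0.0583, -0.0099, 0.087, 0, 0.05, 0.0583, -0.0099, 0.087, 0, 0.04, 0.0583, -0.0099, 0.087, 0, 0.032, 0.0583, -0.0099, 0.087, 0, 0.026, 0.0583, -0.0099, 0.087, 0, 0.022, 0.0583, -0.0099, 0.087, 0, 0.021, 0.0583, -0.0099, 0.087, 0, 0.021, 0.0583, -0.0099, 0.087, 0]}}

```text
clock: 15.15
position: [0.5797, 0.0217, 0.1112]
ee_rot: [-3.12, 0.369, -0.001]
force: [1.9, 1.6, 2.3]
grip_width: 0.246
grasp_force: 1.9
```

```bash
python3 -c "
from a import *
angle('wrist','pics/w5.png'); print(read_state()['grip_width'],read_state()['torque'])
"
```

```text
bar n 6649 c [17.7  0.5] ax deg mod180 14.2
white 483 [18.6  1.6 46.4] ang 5.0
tcp ulh [-12.6  -0.3  18.2] F [2.  2.1 2.5] t 15.2
0.24562626725203443 [ 0.35824391 -0.24687363 -0.01357988]
```

View pics/w5.png

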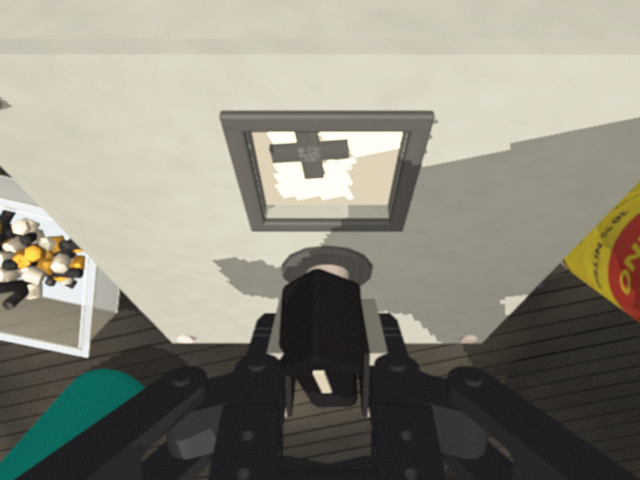

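The cross shows at (310,152) in the window, a few degrees left. Grip firmly to square it up.

{"fn": "jog_arm", "kwargs": {"plan": [0.015, 0, 0, 0, 0, 0.015, 0, 0, 0, 0, 0.015, 0, 0, 0, 0, 0.015, 0, 0, 0, 0]}}

```text
clock: 15.7
position: [0.5796, 0.0217, 0.1113]
ee_rot: [-3.12, 0.369, -0.0]
force: [1.4, 3.8, 3.4]
grip_width: 0.203
grasp_force: 58.5
```

```bash
python3 -c "
from a import *
angle('wrist'); s=read_state(); print(s['grip_width'],s['grasp_force'],s['torque'],s['force']@n)
im,d=read_camera('wrist'); print(find_in('wrist','cross_mark')[:1],proj('wrist',K(.052,0,0)))
"
```

```text
bar n 6299 c [18.1  0.6] ax deg mod180 1.0
white 364 [16.9  0.7 46.9] ang 2.4
tcp ulh [-12.6  -0.3  18.3] F [1.6 2.3 4.1] t 15.75
0.20419609623627372 58.54582607746124 [ 0.57657414 -0.23933859  0.10714035] 2.493177776368409
[{'centre': [324.9, 200.4], 'score': 0.75}] [[328.77252488 167.73725079]]
```

Squared at about 1-2°. Ramp the pull.

{"fn": "jog_arm", "kwargs": {"plan": [0.015, -0.0013, 0, -0.0015, 0, 0.015, -0.0026, 0, -0.0031, 0, 0.015, -0.0039, 0, -0.0046, 0, 0.015, -0.0051, 0, -0.0061, 0, 0.015, -0.0051, 0, -0.0061, 0]}}

```text
clock: 16.48
position: [0.5756, 0.0227, 0.1163]
ee_rot: [-3.12, 0.369, -0.003]
force: [7.0, 2.9, -5.5]
grip_width: 0.206
grasp_force: 58.5
```

```bash
python3 -c "
from a import *
for i in range(3):
    read_camera('wrist'); s=read_state(); print(s['grip_width'],s['force']@n,np.round(s['force'],1),np.round(s['torque'],2),np.round(np.array([(s['position']-O)@U,(s['position']-O)@L,(s['position']-O)@n])*1000,1))
"
```

```text
0.20191696338564008 -7.190151305819167 [ 5.8  1.8 -5. ] [ 0.55 -1.04  0.08] [-12.6  -0.3  24.8]
0.20316512480530483 -7.1981092259924235 [ 6.1  3.2 -5. ] [ 0.55 -1.04  0.07] [-12.6  -0.3  24.7]
0.20217942110983497 -8.02009128594203 [ 6.4  3.4 -5.9] [ 0.57 -1.01  0.05] [-12.5  -0.3  24.7]
```

{"fn": "jog_arm", "kwargs": {"plan": [0.015, -0.0009, 0, -0.0011, 0, 0.015, -0.0018, 0, -0.0022, 0, 0.015, -0.0027, 0, -0.0032, 0, 0.015, -0.0027, 0, -0.0032, 0, 0.015, -0.0027, 0, -0.0032, 0]}}

```text
clock: 17.25
position: [0.5735, 0.0232, 0.1189]
ee_rot: [3.12, -0.369, 0.004]
force: [8.3, 3.5, -9.6]
grip_width: 0.198
grasp_force: 58.6
```

```bash
python3 -c "
from a import *
for i in range(4):
    read_camera('wrist'); s=read_state(); print(s['clock'],s['force']@n,np.round(s['force'],1),np.round(np.array([(s['position']-O)@U,(s['position']-O)@L,(s['position']-O)@n])*1000,1))
"
```

```text
17.3 -11.049283742510799 [ 7.7  2.2 -8.5] [-12.6  -0.3  28.2]
17.35 -12.135017812781783 [ 8.6  3.3 -9.5] [-12.6  -0.3  28.2]
17.4 -11.050089660178495 [ 8.3  3.1 -8.3] [-12.6  -0.3  28.2]
17.45 -12.807458705272897 [ 9.8  3.4 -9.4] [-12.5  -0.3  28.2]
```

12 N at 9.9 mm. Finish the hold, ease back.

{"fn": "jog_arm", "kwargs": {"plan": [0.015, 0, 0, 0, 0, 0.015, 0, 0, 0, 0, 0.015, 0, 0, 0, 0, 0.015, 0, 0, 0, 0, 0.015, 0, 0, 0, 0, 0.015, 0.0013, 0, 0.0015, 0, 0.015, 0.0026, 0, 0.0031, 0, 0.015, 0.0039, 0, 0.0046, 0, 0.015, 0.0052, 0, 0.0062, 0, 0.015, 0.0065, 0, 0.0077, 0, 0.015, 0.0077, 0, 0.0092, 0, 0.015, 0.0077, 0, 0.0092, 0, 0.015, 0.0077, 0, 0.0092, 0]}}

```text
clock: 19.08
position: [0.5796, 0.0217, 0.1113]
ee_rot: [-3.12, 0.369, -0.001]
force: [2.7, 4.7, 2.2]
grip_width: 0.201
grasp_force: 60.1
```

{"fn": "jog_arm", "kwargs": {"plan": [0.021, 0, 0, 0, 0, 0.026, 0, 0, 0, 0, 0.04, 0, 0, 0, 0, 0.06, 0, 0, 0, 0, 0.085, 0, 0, 0, 0, 0.085, 0, 0, 0, 0, 0.085, 0, 0, 0, 0, 0.085, 0, 0, -0.04, 0, 0.085, 0, 0, -0.1, 0, 0.085, -0.04, 0, -0.12, 0, 0.085, -0.07, 0, -0.12, 0, 0.085, -0.07, 0, -0.12, 0, 0.085, -0.07, 0, -0.12, 0]}}

```text
clock: 20.7
position: [0.512, 0.0378, 0.2314]
ee_rot: [3.12, -0.368, 0.002]
force: [-0.7, -0.3, 0.8]
grip_width: 0.993
grasp_force: 0.0
```

```bash
python3 -c "
from a import *
angle('wrist','pics/w6.png')
for t in ['spray_can','spout_bottle','clear_tub','heat_gun','pliers']:
    im,d=read_camera('scene')
    for r in regions_of('scene',t)[:3]:
        P=pts('scene',d,r['pixels'])
        if len(P): print(t,round(r['score'],2),np.round(np.percentile(P,[3,50,97],axis=0),3).tolist())
"
```

```text
bar n 2719 c [5.3 0.5] ax deg mod180 0.5
white 354 [10.8  0.7 46.6] ang 3.7
tcp ulh [ 11.6  -0.5 154.6] F [-0.1 -0.1 -0.5] t 20.75
spray_can 0.94 [[0.464, 0.185, 0.006], [0.482, 0.216, 0.103], [0.515, 0.231, 0.185]]
spray_can 0.85 [[0.452, -0.305, 0.012], [0.473, -0.28, 0.099], [0.502, -0.268, 0.184]]
spray_can 0.56 [[0.329, 0.014, 0.002], [0.351, 0.049, 0.102], [0.384, 0.062, 0.185]]
spout_bottle 0.89 [[0.514, -0.148, 0.012], [0.537, -0.123, 0.09], [0.567, -0.107, 0.181]]
spout_bottle 0.55 [[0.563, 0.14, 0.0], [0.615, 0.198, 0.026], [0.667, 0.254, 0.048]]
clear_tub 0.77 [[0.563, 0.141, 0.001], [0.615, 0.199, 0.027], [0.667, 0.255, 0.048]]
heat_gun 0.57 [[0.334, -0.303, 0.001], [0.348, -0.216, 0.034], [0.373, -0.176, 0.053]]
```

View pics/w6.png

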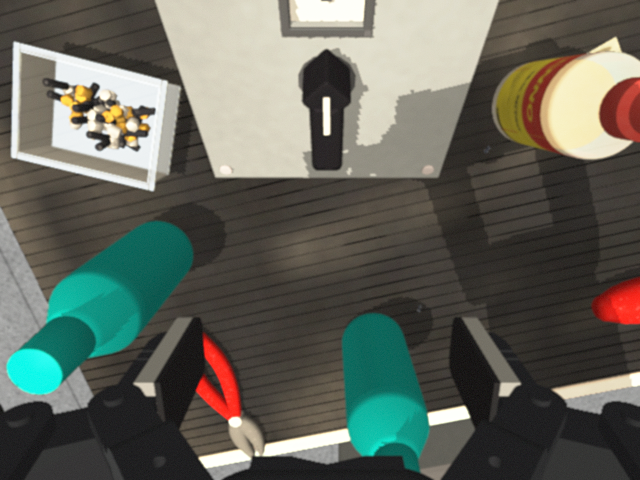

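The knob points straight at the window (pointed end at (326,55)), the cross is in place, the can stands at (0.48,-0.30) and the bystanders are unmoved.

```bash
python3 -c "
from workcell import close_job; print(close_job())"
```

```text
the job is handed in; nothing more can be done
None
```

The job is handed in: the can stands upright about 34 cm from the box, the cross is in the window (knob within about 1° of zero), the knob was pulled at about 12 N for about a second and eased back, and the bystanders look unmoved (the pliers only by eye).

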